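# Check the bench photometer with its sealed standard cell

### The job

Check the bench photometer with its sealed standard: take the standard cell (the slim glass one whose cap has a broad flange) by its cap with a light grip, as a hard squeeze cracks the thin glass neck inside, lower it gently, without dropping it, into the round well on top of the photometer until the flange sits down on the housing, and let go of it. Only then draw the spring-return aperture slide out by its upright knob until its front edge is level with the tip of the index pointer beside it, not past it, and keep it there for the reading: finish while still holding the slide at the index. Leave the other things on the bench where they are.

Things in the scene. Friction and masses are not known exactly. Their poses are not given: they have to be found in the camera images.
- photometer: Fixed white bench photometer, mm: at the back (+x) an optical head 150 long x 240 wide x 95 high; in front, towards the robot, a lower deck 140 long x 240 wide x 45 high, aperture slide on its left half, display and keys on its right. Origin on the bench, mid-width, below the head's front face; x from deck into head, y to the left, z up. Turned up to 0.25 rad about z
- well (a point): Centre of the mouth of the round well in the flat top of the head, 95 above the bench, at x 75, y -35 in the photometer's frame. The well is 28.5 in diameter with a 2 chamfer, vertical, 65 deep
- cell_center (a point): Middle (on the axis, 47.5 above its foot) of the standard cell, standing on the bench: milky glass tube 25 dia x 60 high; grey cap: flange 40 dia x 5 (60 to 65 above the foot), then a knurled knob 24 dia x 30 (65 to 95) to grip it by. 40 to 85 g. z up. Seated, the flange rests on the housing and this point is 12.5 below the well's mouth. Cracks if each finger squeezes over about 45 N
- slide (a joint): How far the aperture slide is drawn out of the head, m: 0 is home (shut), positive is out along the photometer's -x, end stop at 0.068. A spring pulls it home: 4 N at home, about 7 N at 0.04
- slide_knob (a point): Middle of the grip of the slide's upright knob, 81 above the bench: a black cylinder 20 dia x 34 high (64 to 98 above the bench) on a stem 12 dia that stands on the slide (top at 51). Moves with the slide; at home it is 55 in front of the head's face and at y 55 in the photometer's frame. Axes as the photometer's
- slide_edge (a point): Middle of the front edge of the slide, a flat steel bar 34 wide x 5 thick just above the deck, its top 51 above the bench. The edge is 17 in front of the knob's axis (photometer -x) and moves with the slide
- index_tip (a point): Tip of the index pointer, a small bright steel finger clamped on the left guide rail of the slide and pointing across to it (photometer -y); its top is 54 above the bench. Set at another place along the rail each time, needing 28 to 50 of travel. Axes as the photometer's: the slide's edge is level with it when both have the same x in that frame
- amber_bottle: Small brown glass bottle with a plain narrow cap, 38 in diameter, 78 high, standing; origin under its centre. To be left alone
- jar: White plastic jar, 52 in diameter, 85 high; origin under its centre. To be left alone
- white_bottle: White plastic bottle, 62 in diameter, 150 high; origin under its centre. To be left alone
- mortar: Grey mortar, 120 across and 60 high, with its pestle leaning in it (105 high); origin under its centre. To be left alone
- beaker: Glass beaker, 70 in diameter, 90 high; origin under its centre. To be left alone
- spatula: Flat steel spatula 170 long lying on the bench to the left of the photometer; origin under its middle. To be left alone

How it is judged (in metres and radians):
On the way, in this order (a step that is already met when the one before it is completed fails the run):
1. the cell is seated in the well, upright, flange on the housing, and let go (horizontal distance between cell_center and well below 0.004 m and z of cell_center in the frame of well below -0.01 m and angle between cell_center's own z axis and vertical below 0.06 rad and contact force between the fingers and cell below 0.1 N), for 0.2 s.
2. the slide is drawn out to the index and held there by the fingers for a second (x of slide_edge in the frame of index_tip between -0.0035 and 0.0035 m and contact force between the fingers and slide above 2 N and velocity of joint slide between -0.01 and 0.01 m/s), for 1 s.
At the end, for the whole second after the job is handed in: The fingers still hold the slide (at least 2 N of contact), at rest, its front edge within 3.5 mm of the index tip along the slide's travel; the cell stands in the well, untouched, within 4 mm of its centre and 0.06 rad of upright, seated to within 2.5 mm (all of step 1 and all of step 2); the arm keeps its last pose, push and grip.
It fails at once if the glass cell squeezed, or knocked against the photometer, too hard (contact force between the fingers and cell above 100 N or contact force between cell and photometer above 50 N).
It fails at once if the cell dropped (more than about 10 mm) (linear speed of cell above 0.45 m/s and contact force between the fingers and cell below 0.1 N).
It fails at once if the slide drawn more than 8 mm past the index (x of slide_edge in the frame of index_tip below -0.008 m).
It fails at once if the slide drawn out more than 10 mm before the cell is in the well (value of joint slide above 0.01 m and not (horizontal distance between cell_center and well below 0.004 m and z of cell_center in the frame of well below -0.01 m)).
It fails at once if another thing on the bench moved by more than 25 mm (distance of any of amber_bottle, jar, white_bottle, mortar, beaker, spatula from where it was at the start of the episode above 0.025 m).
It also fails if it takes over 56 s, if anything falls off the work surface, if the arm or the gripper's body presses on something with over 40 N, if the wrist force passes 120 N, or if a joint passes its speed limit or range.

### The arm

A 6-joint arm with a two-finger parallel gripper is mounted at the origin on the work surface. World frame = base frame: x ahead of the robot, y to its left, z up, the work surface at z = 0. Lengths are in m, angles in degrees, forces in N, time in s.
With the tool pointing down it reaches from about 0.4 to 0.825 m from the base axis. Payload 7 kg.
Tool frame: the origin (TCP) lies on the centre line of the jaws, within the pads' length; the fingertips stand 11 mm ahead of it and the grasp point (between the pads) lies 8 mm behind it; z points along the fingers, y is the line along which they close (so a half turn about z gives the same grasp; the last joint's range is limited). The gripper opens to 88 mm and grips with 3 to 60 N. Pads are 19 mm wide; open, the fingers measure 130 mm over their backs; the gripper's body (78 mm by 193 mm) begins 47 mm behind the grasp point.
Start: joints at [83.829, 20.546, 0.682, 0, -70.136, -16.507], TCP at [0.26, 0.623, 0.238] pointing down, gripper open.
Joint ranges: [-176.03, 176.03], [-82.01, 121.73], [-58.28, 71.71], [-173.87, 95.51], [-174.79, -0.11], [-173.66, 173.66]. Speed limits (degrees/s): [136.94, 136.94, 172.46, 180, 180, 180].

### API

Orientations are given as [roll, pitch, yaw] about the fixed x, y, z axes, in that order (R = Rz(yaw) Ry(pitch) Rx(roll)).
In Python, from plant import r, capture, camera_model, job gives the robot as it stands.
- The arm moves only by the tool drive_tool, never from a script. Its argument "increments" is a list that holds one entry, the list of rows, each a list of 5 numbers: the gripper's target within -1 to 1 (fully open at 1, half-way at 0, shut at -1), then the shift along the tool's x, y, z scaled (see below), then the turn about the tool's z scaled (see below). In form: [[[gripper, tx, ty, tz, roll], ...]]. A call has 1 to 5 rows; each row is the pose to reach, as a shift and turn from the pose commanded when the call began, along the tool's axes at that moment, turning the shorter way round; what a row does not reach only later rows make up. The controller multiplies each number of a shift by 120 mm and each number of a turn by 360 degrees. A row lasts 1/8 s, in which the tool goes at most 62.5 mm and 10.7 degrees, less where a joint would pass 70% of its speed; a pose out of reach is approached as far as the arm can. A call with a number of a shift or a turn outside -1 to 1 is refused whole. A call with a gripper value outside its range is refused whole. The fingers move at their own pace and stop on an object; "squeeze" is the grip in N (left out, the last holds). Time passes only in rows, so rows that repeat a pose let the fingers close. It gives the time, the measured TCP pose, the force, the opening and the grip force at its end, in the units of the state.
- r.get_state(): the state, without advancing time (a new reading comes with each control period).
- capture(name): name is "side" or "top"; returns the picture (480x640x3 uint8, red, green, blue); there is no depth.
- camera_model(name): a dict with "camera_matrix" (3x3 intrinsics, pixels), "k1" (the pictures are not rectified: a ray, as slopes to the right and down, at radius r is drawn at 1 + k1 r^2 times it, then the intrinsics apply), "rvec" (rotation vector, rad) and "tvec" (3), from world to camera coordinates, as OpenCV has them. Camera axes: x right, y down, z forward; pixel columns grow to the right and rows downward; lengths in m; the calibration is good to about 2 mm. A picture is of the moment at which its call begins. camera_model takes no time and is no camera call.
- job.close_job(): hands the job in; it is judged then, once.
The state is a dict: "time_s": time; "joints": joint angles; "qd": joint speeds; "joint_torque": joint torques, N m; "tcp_pos": TCP position; "eef_rot": TCP orientation; "contact_force": force on the tool from outside, world axes, zero at the start; "moment": the same for the moment, N m; "gripper_width": finger opening in m; "gripper_force": force on a finger pad.
Only numpy, scipy, OpenCV 4.12 (cv2) and the standard library are available. Lean on these libraries where they do the work, as an engineer would, in place of code of your own. Each camera call takes 0.05 s, during which the arm holds its last target. There are 200 camera calls.

## Working session

There is one attempt and no reset: what is moved stays moved. The work goes in short steps, Python scripts to look and compute and a tool call to move; the robot and the scene stay as the last step left them, time stands still between calls to the robot, and variables do not carry over. Pictures are saved under pics/ and viewed, at most 10 in all, crops included, and the job is handed in when it is done.

Besides the shell and the picture viewer there is one more tool, called as a command line: name --argument value ..., lists and objects as JSON in quotes. drive_tool: Moves the arm, as the interface text tells. Its arguments: {"type":"object","properties":{"increments":{"type":"array"},"squeeze":{"type":"number"}},"required":["increments"]}

```bash
mkdir -p pics; ls; python3 - <<'E'
from plant import r,capture,camera_model,job
import cv2
print(r.get_state())
for n in("side","top"):
    cv2.imwrite(f"pics/{n}0.png",capture(n)[:,:,::-1]); print(camera_model(n))
E
```

```text
pics
{'time_s': 0.0, 'joints': array([ 8.38286011e+01,  2.05884981e+01,  6.30884647e-01, -2.01560378e-02,
       -7.01344427e+01, -1.65072578e+01]), 'qd': array([ 0.02360908,  0.04329661, -0.06447808, -0.06273075, -0.01977042,
       -0.09494022]), 'joint_torque': array([-7.50570180e-04, -5.82735193e+01,  2.93040454e+01,  6.99710503e+00,
        6.87916239e-03, -1.84010605e-04]), 'tcp_pos': array([0.26009006, 0.622347  , 0.23663376]), 'eef_rot': array([ 1.79906354e+02, -7.99215235e-03, -2.26855146e+01]), 'contact_force': array([ 0.40969725, -0.18579702, -0.25990592]), 'moment': array([-0.03274379, -0.01363963, -0.01080414]), 'gripper_force': 0.0, 'gripper_width': 0.08751754299818695}
{'camera_matrix': array([[534.59478637,   0.        , 321.36326542],
       [  0.        , 534.59478637, 236.81778816],
       [  0.        ,   0.        ,   1.        ]]), 'k1': -0.06408601125088428, 'rvec': array([ 2.29990987, -0.54924143,  0.24076984]), 'tvec': array([-0.50572144,  0.24998583,  1.12534447])}
{'camera_matrix': array([[503.82667673,   0.        , 314.71656401],
       [  0.        , 503.82667673, 235.88321861],
       [  0.        ,   0.        ,   1.        ]]), 'k1': 0.015466139880857353, 'rvec': array([ 2.13316311, -2.07320833,  0.21983611]), 'tvec': array([0.00388958, 0.57127409, 1.25374066])}
```

View pics/top0.png

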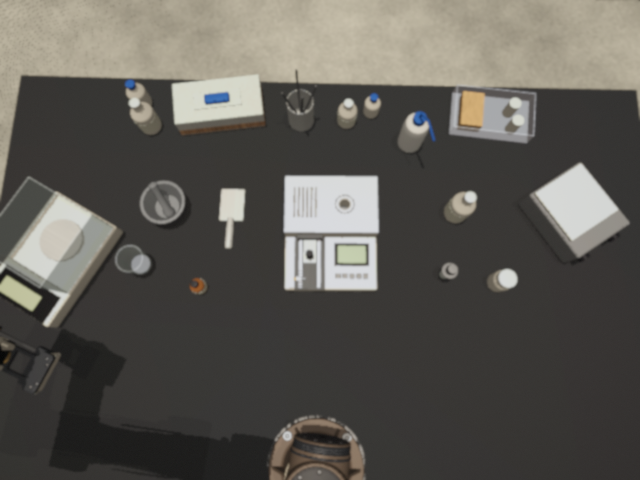

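View pics/side0.png

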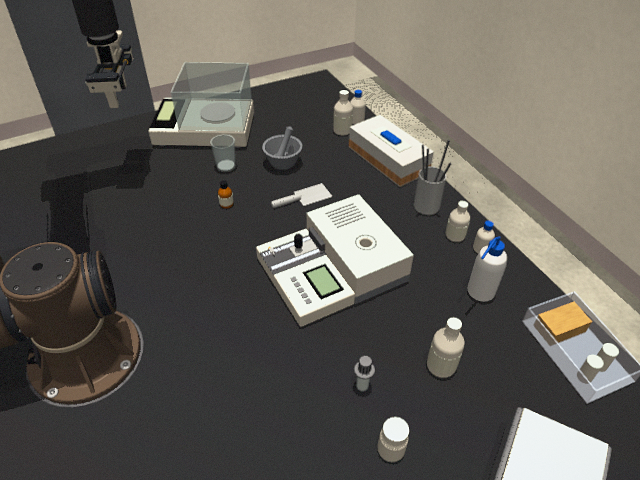

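Top view: head spans about (284–379, 177–235), with the well at (345,204), the knob at (309,255), the index near (300,279) and the cell at (450,270). In the side view the cell is at (365,373), the well at (366,242) and the knob at (298,241). I'll measure these on enlarged crops.

```bash
cat > h.py <<'E'
import numpy as np, cv2
from plant import r,capture,camera_model,job
def cam(n):
    m=camera_model(n); R=cv2.Rodrigues(np.array(m["rvec"]))[0]; return m["camera_matrix"],m["k1"],R,np.array(m["tvec"])
def ray(n,uv):
    K,k1,R,t=cam(n); d=cv2.undistortPoints(np.array([[uv]],float),K,np.array([k1,0,0,0,0]))[0,0]
    return -R.T@t, R.T@np.array([d[0],d[1],1])
def plane(n,uv,z):
    c,d=ray(n,uv); return c+d*(z-c[2])/d[2]
def proj(n,p):
    K,k1,R,t=cam(n); return cv2.projectPoints(np.array([p],float),cv2.Rodrigues(R)[0],t,K,np.array([k1,0,0,0,0]))[0][0,0]
def tri(a,b):
    (c1,d1),(c2,d2)=ray("top",a),ray("side",b)
    s=np.linalg.lstsq(np.c_[d1,-d2],c2-c1,rcond=None)[0]
    p,q=c1+s[0]*d1,c2+s[1]*d2; return (p+q)/2,np.linalg.norm(p-q)
E
python3 - <<'E'
from h import *
a=cv2.imread("pics/top0.png");b=cv2.imread("pics/side0.png")
z=lambda im,x,y,w,h,f:cv2.resize(im[y:y+h,x:x+w],None,fx=f,fy=f,interpolation=cv2.INTER_CUBIC)
A=z(a,275,170,110,130,4); A2=z(a,430,250,40,40,4); B=z(b,250,190,165,135,4) ; B2=z(b,345,340,40,60,4)
c=np.zeros((560,800,3),np.uint8); c[:520,:440]=A; c[:160,450:610]=A2; c[:240,620:780]=B2
cv2.imwrite("pics/c1.png",c); cv2.imwrite("pics/c2.png",B)
for n in("top","side"):print(n,ray(n,(320,240)))
# photometer white mask, top
g=a.astype(int); m=(g.min(2)>120).astype(np.uint8)
k,l,s,ce=cv2.connectedComponentsWithStats(m[170:300,275:390])
print(s[:5])
# head top rectangle
m2=np.zeros_like(m);m2[172:234,278:388]=m[172:234,278:388]
pts=cv2.findNonZero(m2);R=cv2.minAreaRect(pts);print(R)
P=[plane("top",p,.095) for p in cv2.boxPoints(R)];print(np.round(P,4))
print("well",plane("top",(345,204),.095),plane("side",(366,242),.095))
E
```

```text
top (array([0.28843611, 0.00530291, 1.34722357]), array([ 2.07011618e-01,  5.93327629e-04, -9.78428624e-01]))
side (array([ 0.15904212, -0.78136195,  0.97407719]), array([ 0.32460157,  0.62709349, -0.70811688]))
[[   0    0  115  130 5179]
 [   8    5   96   59 5471]
 [   9   66   94   54 4300]]
((330.5, 204.0), (58.0, 95.0), 90.0)
[[ 0.7243  0.1074  0.095 ]
 [ 0.731  -0.1407  0.095 ]
 [ 0.5757 -0.141   0.095 ]
 [ 0.569   0.1008  0.095 ]]
well [ 0.65006869 -0.05585659  0.095     ] [ 0.65436979 -0.05638345  0.095     ]
```

View pics/c1.png

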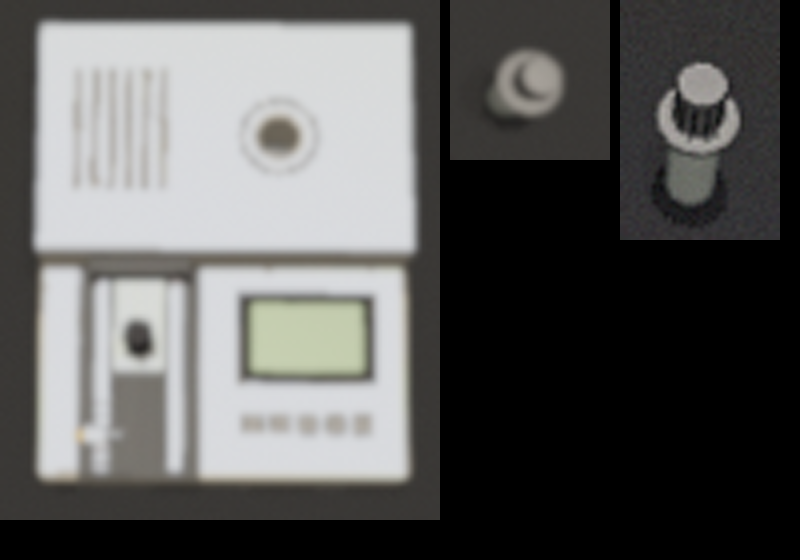

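View pics/c2.png

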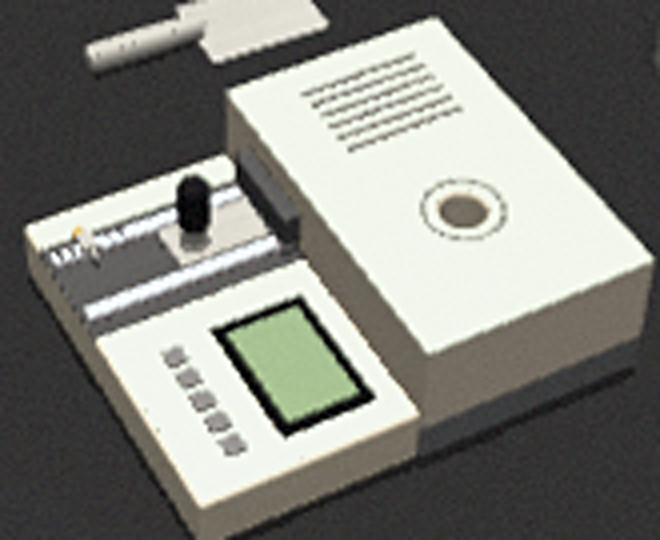

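```bash
cat > m.py <<'E'
from h import *
a=cv2.imread("pics/top0.png");b=cv2.imread("pics/side0.png")
px=lambda x,y,c,f=4:((c[0]+.5)/f-.5+x,(c[1]+.5)/f-.5+y)
T=lambda c:px(275,170,c); S=lambda c:px(250,190,c)
# yaw from head's top edges in each view (crop-read corners) 
tc=[T(c) for c in[(36,22),(413,22),(416,252),(34,250)]]
sc=[S(c) for c in[(436,17),(654,262),(430,354),(228,90)]]  # BL, BR, FR, FL
for n,cs in(("top",tc),("side",sc)):
    P=np.array([plane(n,c,.095)[:2] for c in cs]); print(n,np.round(P,4).tolist())
    for i,j,o in((0,1,-90),(3,2,-90),(3,0,0),(2,1,0)):
        d=P[j]-P[i]; print("  len %.4f yaw %.2f"%(np.hypot(*d),np.degrees(np.arctan2(d[1],d[0]))-o))
    print("  centre",P.mean(0))
# well: dark hole/ring masks
def blob(im,n,x,y,w,h):
    g=cv2.resize(cv2.cvtColor(im,cv2.COLOR_BGR2GRAY)[y:y+h,x:x+w],None,fx=8,fy=8,interpolation=cv2.INTER_CUBIC)
    m=(g<np.median(g)-25).astype(np.uint8); p=cv2.findNonZero(m); e=cv2.minEnclosingCircle(p); q=cv2.fitEllipse(cv2.convexHull(p))
    uv=px(x,y,q[0],8); print("well",n,np.round(uv,2),np.array(q[1])/8,plane(n,uv,.095))
blob(a,"top",332,192,26,24); blob(b,"side",352,232,28,21)
print("knob flange/top  top:",plane("top",px(430,250,(79,83)),.065),plane("top",px(430,250,(91,79)),.095))
print("  side:",plane("side",px(345,340,(79,117)),.065),plane("side",px(345,340,(82,83)),.095))
print("tri top",tri(px(430,250,(91,79)),px(345,340,(82,83))))
print("slide edge top",plane("top",T((137,373)),.051)," index",plane("top",T((120,434)),.054),"side idx",plane("side",S((97,258)),.054))
print("knob top",plane("top",T((137,325)),.098),"side",plane("side",S((193,180)),.098))
E
python3 m.py
```

```text
top [[0.724, 0.1058], [0.7307, -0.1404], [0.5767, -0.1426], [0.5713, 0.1006]]
  len 0.2462 yaw 1.55
  len 0.2433 yaw 1.29
  len 0.1528 yaw 1.94
  len 0.1540 yaw 0.85
  centre [ 0.65067778 -0.01915208]
side [[0.7252, 0.101], [0.7289, -0.1405], [0.5811, -0.1431], [0.5764, 0.0977]]
  len 0.2415 yaw 0.87
  len 0.2408 yaw 1.11
  len 0.1488 yaw 1.24
  len 0.1478 yaw 0.99
  centre [ 0.65290228 -0.02120876]
well top [344.2  203.63] [10.65054989 11.64355946] [ 0.65099331 -0.05378727  0.095     ]
well side [365.41 242.01] [16.23369598 22.57634735] [ 0.6531202  -0.05580695  0.095     ]
knob flange/top  top: [ 0.4895305  -0.32718042  0.065     ] [ 0.48756764 -0.32694904  0.095     ]
  side: [ 0.49252828 -0.32991858  0.065     ] [ 0.49213393 -0.32944176  0.095     ]
tri top (array([ 0.49024561, -0.32819691,  0.09330999]), np.float64(0.004947782532504217))
slide edge top [0.5010224  0.03341105 0.051     ]  index [0.46041883 0.0430525  0.054     ] side idx [0.46176071 0.04019232 0.054     ]
knob top [0.5239293  0.03335883 0.098     ] side [0.52243468 0.03341133 0.098     ]
```

Both views agree to about 3 mm: yaw ≈ 1.1°, well ≈ (0.652, −0.055), cell ≈ (0.490, −0.3285), slide travel ≈ 40 mm. Next I'll travel to the cell.

drive_tool --increments '[[[1,0.73,1,0,0.066],[1,0.73,1,0,0.066],[1,0.73,1,0,0.066]]]' --squeeze 12

```text
time_s: 0.48
tcp_pos: [0.2951, 0.4752, 0.2376]
eef_rot: [180.0, -0.0, -46.7]
contact_force: [0.3, 1.0, 1.2]
gripper_width: 0.088
gripper_force: 0.0
```

drive_tool --increments '[[[1,0.9,1,0,0],[1,0.9,1,0,0],[1,0.9,1,0,0]]]'

```text
time_s: 0.85
tcp_pos: [0.2819, 0.3149, 0.2375]
eef_rot: [180.0, 0.0, -46.4]
contact_force: [-0.0, 1.2, 1.0]
gripper_width: 0.0873
gripper_force: 0.0
```

drive_tool --increments '[[[1,0.5,1,0,0],[1,0.5,1,0,0],[1,0.5,1,0,0]]]'

```text
time_s: 1.23
tcp_pos: [0.2358, 0.1885, 0.2376]
eef_rot: [-179.9, 0.1, -46.4]
contact_force: [1.0, 0.9, 0.6]
gripper_width: 0.0877
gripper_force: 0.0
```

drive_tool --increments '[[[1,0,1,0,0],[1,0,1,0,0]]]'

```text
time_s: 1.48
tcp_pos: [0.1667, 0.1339, 0.243]
eef_rot: [179.8, -0.0, -46.7]
contact_force: [-1.9, 1.2, 1.9]
gripper_width: 0.0874
gripper_force: 0.0
```

drive_tool --increments '[[[1,0,1,0,0],[1,0,1,0,0]]]'

```text
time_s: 1.72
tcp_pos: [0.1755, 0.1247, 0.2099]
eef_rot: [178.6, 1.8, -46.2]
contact_force: [-0.8, 1.5, 0.4]
gripper_width: 0.0878
gripper_force: 0.0
```

drive_tool --increments '[[[1,0,1,0,0],[1,0,1,0,0]]]'

```text
time_s: 1.98
tcp_pos: [0.1592, 0.1045, 0.1865]
eef_rot: [177.6, 2.8, -46.8]
contact_force: [-0.3, 1.7, -1.0]
gripper_width: 0.0878
gripper_force: 0.0
```

drive_tool --increments '[[[1,0,1,0,0],[1,0,1,0,0]]]'

```text
time_s: 2.22
tcp_pos: [0.1754, 0.0689, 0.1496]
eef_rot: [175.7, 4.1, -48.2]
contact_force: [-0.1, 1.6, 1.2]
gripper_width: 0.0873
gripper_force: 0.0
```

The turn sign about the tool's z is opposite to world yaw, so the tool went inward towards the base. I'll back out along world +x.

drive_tool --increments '[[[1,0.6,-0.6,-0.4,0],[1,0.6,-0.6,-0.4,0],[1,0.6,-0.6,-0.4,0]]]'

```text
time_s: 2.6
tcp_pos: [0.2845, 0.0617, 0.187]
eef_rot: [175.4, 4.0, -48.7]
contact_force: [-0.4, 0.0, -0.0]
gripper_width: 0.0872
gripper_force: 0.0
```

```bash
python3 -c "
from plant import r
s=r.get_state();print(s['time_s'],s['joints'],s['tcp_pos'],s['eef_rot'],s['contact_force'])"
```

```text
2.6 [ 46.36269094 -12.77436904 -41.03433348  -4.74990039 -66.01528496
  -2.83572555] [0.28453776 0.06166455 0.1870129 ] [175.44114233   3.9622049  -48.72456407] [-0.39289213  0.03075317 -0.00692557]
```

drive_tool --increments '[[[1,0.6,-0.6,-0.4,0],[1,0.6,-0.6,-0.4,0],[1,0.6,-0.6,-0.4,0]]]'

```text
time_s: 2.98
tcp_pos: [0.3913, 0.056, 0.2235]
eef_rot: [175.4, 4.0, -48.7]
contact_force: [-0.9, -0.5, -0.3]
gripper_width: 0.0875
gripper_force: 0.0
```

drive_tool --increments '[[[1,0.4,-0.4,0,-0.08],[1,0.4,-0.4,0,-0.08],[1,0.4,-0.4,0,-0.08]]]'

```text
time_s: 3.35
tcp_pos: [0.4553, 0.0521, 0.2153]
eef_rot: [177.9, 5.8, -19.4]
contact_force: [0.3, 0.6, 0.5]
gripper_width: 0.0876
gripper_force: 0.0
```

```bash
python3 -c "
from plant import r
s=r.get_state();print(s['time_s'],s['joints'],s['tcp_pos'],s['eef_rot'],s['contact_force'])"
```

```text
3.35 [ 28.67759764   4.75878536 -21.99829077  -3.13853383 -68.70581506
  43.30644105] [0.45528398 0.05208194 0.2153168 ] [177.92054112   5.80870875 -19.40103158] [0.26890761 0.61305315 0.47141848]
```

The tool picked up a 6° tilt towards the base when it was pushed inside the near limit. Pushing it slightly past the far limit, high up, should tilt it back outward, so I'll go there in small steps.

drive_tool --increments '[[[1,0.78,0.7,-0.8,-0.055],[1,0.78,0.7,-0.8,-0.055],[1,0.78,0.7,-0.8,-0.055]]]'

```text
time_s: 3.72
tcp_pos: [0.526, -0.0597, 0.3069]
eef_rot: [-179.9, 6.0, 0.4]
contact_force: [0.2, 1.2, -0.0]
gripper_width: 0.0875
gripper_force: 0.0
```

drive_tool --increments '[[[1,1,1,-0.6,0],[1,1,1,-0.6,0],[1,1,1,-0.6,0]]]'

```text
time_s: 4.1
tcp_pos: [0.6534, -0.1791, 0.3646]
eef_rot: [-179.9, 6.0, 0.3]
contact_force: [1.8, 0.6, -0.4]
gripper_width: 0.0877
gripper_force: 0.0
```

drive_tool --increments '[[[1,0.8,0,0,0],[1,0.8,0,0,0]]]'

```text
time_s: 4.35
tcp_pos: [0.7497, -0.178, 0.3514]
eef_rot: [-179.9, 6.2, 0.3]
contact_force: [-0.5, -0.1, -0.4]
gripper_width: 0.0877
gripper_force: 0.0
```

```bash
python3 -c "
from plant import r
s=r.get_state();print(s['time_s'],s['joints'],s['tcp_pos'],s['eef_rot'],s['contact_force'])"
```

```text
4.35 [  0.95007243  32.43789685  33.73580321  -0.22144806 -97.48625241
  89.27883909] [ 0.74967539 -0.17798605  0.35139465] [-179.85552051    6.19060072    0.25370791] [-0.51435037 -0.12643983 -0.41871228]
```

drive_tool --increments '[[[1,0.5,0,0,0],[1,0.5,0,0,0]]]'

```text
time_s: 4.6
tcp_pos: [0.8108, -0.176, 0.3359]
eef_rot: [-179.8, 6.8, 0.4]
contact_force: [0.2, 1.1, -2.8]
gripper_width: 0.0878
gripper_force: 0.0
```

drive_tool --increments '[[[1,0.3,0,0,0],[1,0.3,0,0,0]]]'

```text
time_s: 4.85
tcp_pos: [0.8446, -0.1762, 0.339]
eef_rot: [-179.9, 6.4, 0.3]
contact_force: [0.5, -0.2, -1.2]
gripper_width: 0.0875
gripper_force: 0.0
```

drive_tool --increments '[[[1,0.3,0,0,0],[1,0.3,0,0,0]]]'

```text
time_s: 5.1
tcp_pos: [0.8808, -0.1754, 0.3344]
eef_rot: [-179.9, 6.4, 0.4]
contact_force: [0.1, -0.2, -1.5]
gripper_width: 0.0878
gripper_force: 0.0
```

```bash
python3 -c "
from plant import r
s=r.get_state();print(s['time_s'],s['joints'],s['tcp_pos'],s['eef_rot'],s['contact_force'])"
```

```text
5.1 [   0.97723006   51.86416887   68.09997288   -0.23088577 -112.62372867
   89.31209839] [ 0.88079784 -0.17543665  0.33442161] [-179.85396298    6.38996753    0.37440436] [ 0.11782542 -0.18554849 -1.45617217]
```

drive_tool --increments '[[[1,0.2,0,0,0],[1,0.2,0,0,0]]]'

```text
time_s: 5.35
tcp_pos: [0.8933, -0.1734, 0.3339]
eef_rot: [179.9, 5.5, 0.4]
contact_force: [0.6, 0.2, -0.7]
gripper_width: 0.0874
gripper_force: 0.0
```

```bash
python3 -c "
from plant import r
s=r.get_state();print(s['time_s'],s['joints'],s['tcp_pos'],s['eef_rot'],s['contact_force'])"
```

```text
5.35 [ 1.17818089e+00  5.35251448e+01  7.14630263e+01 -7.50720278e-03
 -1.13454619e+02  8.91899499e+01] [ 0.8932986  -0.17342482  0.33385046] [179.92893966   5.51628585   0.36736366] [ 0.56419254  0.20381823 -0.66984989]
```

drive_tool --increments '[[[1,0.15,0,0,0],[1,0.15,0,0,0]]]'

```text
time_s: 5.6
tcp_pos: [0.9014, -0.1707, 0.3286]
eef_rot: [179.7, 4.8, 0.4]
contact_force: [-0.1, -0.8, -0.6]
gripper_width: 0.0876
gripper_force: 0.0
```

```bash
python3 -c "
from plant import r
s=r.get_state();print(s['time_s'],s['joints'],s['tcp_pos'],s['eef_rot'],s['contact_force'])"
```

```text
5.6 [   1.4150809    53.90659595   71.55458644    0.19283387 -112.46434439
   89.04918203] [ 0.90138646 -0.17073253  0.32862535] [179.73550651   4.8125105    0.38695924] [-0.14587145 -0.84191917 -0.63052639]
```

The tilt is coming down, so I'll continue.

drive_tool --increments '[[[1,0.3,0.06,0,0],[1,0.3,0.06,0,0]]]'

```text
time_s: 5.85
tcp_pos: [0.9165, -0.174, 0.3112]
eef_rot: [179.4, 3.8, 0.4]
contact_force: [-0.6, 0.1, -1.1]
gripper_width: 0.0876
gripper_force: 0.0
```

drive_tool --increments '[[[1,0.3,0.06,0,0],[1,0.3,0.06,0,0]]]'

```text
time_s: 6.1
tcp_pos: [0.9309, -0.1772, 0.298]
eef_rot: [179.0, 2.6, 0.4]
contact_force: [-0.2, 0.2, -0.7]
gripper_width: 0.0875
gripper_force: 0.0
```

```bash
python3 -c "
from plant import r
s=r.get_state();print(s['time_s'],s['joints'],s['tcp_pos'],s['eef_rot'],s['contact_force'])"
```

```text
6.1 [   1.28746865   55.90715475   71.57841977    1.02826258 -108.31367998
   89.44391667] [ 0.93091892 -0.17715048  0.29796205] [178.98332704   2.62987786   0.40745497] [-0.22701085  0.19733745 -0.72397775]
```

drive_tool --increments '[[[1,0.3,-0.1,0,0],[1,0.3,-0.1,0,0]]]'

```text
time_s: 6.35
tcp_pos: [0.9472, -0.1592, 0.287]
eef_rot: [178.7, 1.5, 0.6]
contact_force: [-0.2, 1.2, 0.1]
gripper_width: 0.0876
gripper_force: 0.0
```

drive_tool --increments '[[[1,0.25,-0.1,0,0],[1,0.25,-0.1,0,0]]]'

```text
time_s: 6.6
tcp_pos: [0.9602, -0.1447, 0.2788]
eef_rot: [178.4, 0.4, 0.6]
contact_force: [-0.4, -0.1, -0.7]
gripper_width: 0.0875
gripper_force: 0.0
```

```bash
python3 -c "
from plant import r
s=r.get_state();print(s['time_s'],s['joints'],s['tcp_pos'],s['eef_rot'],s['contact_force'])"
```

```text
6.6 [   3.42698106   57.17889842   71.61043331    1.63620783 -104.94923615
   87.56608451] [ 0.96018638 -0.14470958  0.27883537] [178.39507033   0.44411744   0.5718792 ] [-0.3933377  -0.09969412 -0.67176973]
```

Tilt is now down to 1.6° (0.028 rad), which is acceptable. Going back to above the cell.

drive_tool --increments '[[[1,-0.98,0.38,0,0],[1,-0.98,0.38,0,0],[1,-0.98,0.38,0,0]]]'

```text
time_s: 6.98
tcp_pos: [0.8385, -0.1953, 0.2836]
eef_rot: [178.3, 0.4, 0.4]
contact_force: [-0.1, 0.5, 1.7]
gripper_width: 0.0875
gripper_force: 0.0
```

drive_tool --increments '[[[1,-0.98,0.38,0,0],[1,-0.98,0.38,0,0],[1,-0.98,0.38,0,0]]]'

```text
time_s: 7.35
tcp_pos: [0.721, -0.2422, 0.2874]
eef_rot: [178.3, 0.3, 0.3]
contact_force: [1.3, 0.8, 1.4]
gripper_width: 0.0879
gripper_force: 0.0
```

drive_tool --increments '[[[1,-0.98,0.38,0,0],[1,-0.98,0.38,0,0],[1,-0.98,0.38,0,0]]]'

```text
time_s: 7.72
tcp_pos: [0.6053, -0.2881, 0.289]
eef_rot: [178.3, 0.2, 0.3]
contact_force: [1.2, 0.5, 1.4]
gripper_width: 0.0875
gripper_force: 0.0
```

drive_tool --increments '[[[1,-0.98,0.38,0.5,0],[1,-0.98,0.38,0.5,0],[1,-0.98,0.38,0.5,0]]]'

```text
time_s: 8.1
tcp_pos: [0.488, -0.3353, 0.2279]
eef_rot: [178.4, 0.5, 0.4]
contact_force: [-0.6, -0.2, 1.0]
gripper_width: 0.0878
gripper_force: 0.0
```

```bash
python3 -c "
from plant import r
s=r.get_state();print(s['time_s'],s['joints'],s['tcp_pos'],s['eef_rot'],s['contact_force'])"
```

```text
8.1 [-14.51989942  12.86827411 -12.14798486   1.81225935 -65.02565349
 104.11945617] [ 0.48798376 -0.33528035  0.22785205] [178.4202816    0.45183464   0.35913924] [-0.58809366 -0.19823095  0.9739592 ]
```

drive_tool --increments '[[[1,0.025,-0.085,1,0],[1,0.025,-0.085,1,0],[1,0.025,-0.085,1,0]]]'

```text
time_s: 8.48
tcp_pos: [0.4911, -0.327, 0.1051]
eef_rot: [178.5, 0.8, 0.5]
contact_force: [0.1, -0.6, 0.5]
gripper_width: 0.0877
gripper_force: 0.0
```

drive_tool --increments '[[[1,0,0,0.23,0],[1,0,0,0.23,0],[1,0,0,0.23,0]]]'

```text
time_s: 8.85
tcp_pos: [0.4941, -0.3294, 0.0834]
eef_rot: [178.3, 0.2, 0.5]
contact_force: [0.2, -1.0, 0.8]
gripper_width: 0.088
gripper_force: 0.0
```

```bash
python3 - <<'E'
from h import *
s=r.get_state();print(s['time_s'],s['tcp_pos'],s['eef_rot'])
b=capture("side")[:,:,::-1]
cv2.imwrite("pics/g1.png",cv2.resize(b[310:410,305:430],None,fx=5,fy=5,interpolation=cv2.INTER_CUBIC))
E
```

```text
8.85 [ 0.49412471 -0.32942838  0.08341235] [178.29078577   0.20880339   0.49110316]
```

View pics/g1.png

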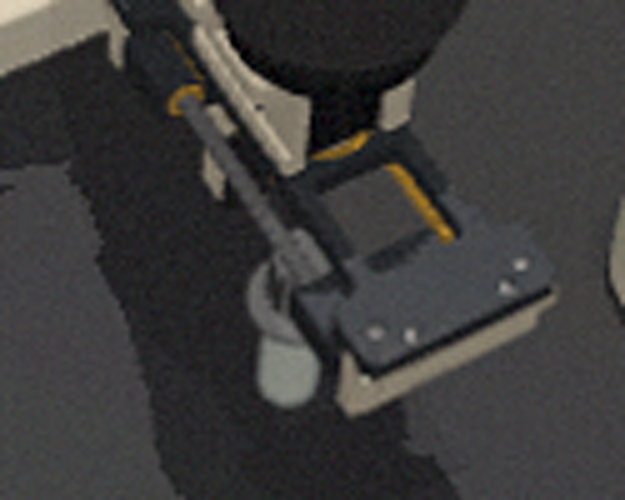

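The cell's cap stands between the open fingers (flange near crop (270,295)). Closing lightly.

drive_tool --increments '[[[-1,0,0,0,0],[-1,0,0,0,0],[-1,0,0,0,0],[-1,0,0,0,0],[-1,0,0,0,0]]]' --squeeze 14

```text
time_s: 9.52
tcp_pos: [0.4923, -0.3289, 0.081]
eef_rot: [178.4, 0.4, 0.4]
contact_force: [0.1, -0.1, 0.2]
gripper_width: 0.043
gripper_force: 0.0
```

drive_tool --increments '[[[-1,0,0,0,0],[-1,0,0,0,0],[-1,0,0,0,0]]]' --squeeze 14

```text
time_s: 9.9
tcp_pos: [0.4923, -0.3289, 0.081]
eef_rot: [178.4, 0.4, 0.4]
contact_force: [-0.8, 0.4, 0.2]
gripper_width: 0.0238
gripper_force: 13.9
```

Gripped (23.8 mm, 14 N). Lifting to clear the housing.

drive_tool --increments '[[[-1,0,0,-0.2,0],[-1,0,0,-0.5,0],[-1,0,0,-0.8,0],[-1,0,0,-1,0],[-1,0,0,-1,0]]]'

```text
time_s: 10.52
tcp_pos: [0.4941, -0.3258, 0.203]
eef_rot: [178.3, 0.1, 0.5]
contact_force: [-0.4, -0.6, -1.5]
gripper_width: 0.0237
gripper_force: 13.9
```

drive_tool --increments '[[[-1,0.3,-0.5,-0.1,0],[-1,0.5,-1,-0.1,0],[-1,0.5,-1,-0.1,0],[-1,0.5,-1,-0.1,0]]]'

```text
time_s: 11.02
tcp_pos: [0.5519, -0.204, 0.208]
eef_rot: [178.4, 0.5, 0.5]
contact_force: [-0.1, 0.2, -0.8]
gripper_width: 0.0239
gripper_force: 14.0
```

drive_tool --increments '[[[-1,0.4,-0.5,0,0],[-1,0.7,-1,0,0],[-1,0.7,-1,0,0],[-1,0.7,-1,0,0]]]'

```text
time_s: 11.52
tcp_pos: [0.6352, -0.0842, 0.2041]
eef_rot: [178.4, 0.5, 0.5]
contact_force: [-1.2, -0.1, -0.6]
gripper_width: 0.0237
gripper_force: 14.0
```

drive_tool --increments '[[[-1,0.1,-0.15,0,0],[-1,0.15,-0.25,0,0],[-1,0.15,-0.25,0,0],[-1,0.15,-0.25,0,0]]]'

```text
time_s: 12.02
tcp_pos: [0.6527, -0.0543, 0.2042]
eef_rot: [178.4, 0.4, 0.4]
contact_force: [-0.5, -0.2, -0.4]
gripper_width: 0.0237
gripper_force: 14.0
```

```bash
python3 - <<'E'
from h import *
s=r.get_state();print(s['time_s'],s['tcp_pos'],s['eef_rot'],s['gripper_force'])
b=capture("side")[:,:,::-1];cv2.imwrite("pics/s2.png",b);a=capture("top")[:,:,::-1];cv2.imwrite("pics/t2.png",a)
p=s['tcp_pos'];u=proj("side",p);print(u)
x,y=int(u[0])-60,int(u[1])-50
print(x,y); cv2.imwrite("pics/g2.png",cv2.resize(b[y:y+120,x:x+130],None,fx=5,fy=5,interpolation=cv2.INTER_CUBIC))
E
```

```text
12.025 [ 0.65271269 -0.05429624  0.20419846] [178.3639499    0.37547022   0.44043758] 13.97352397441864
[368.23537709 206.31562957]
308 156
```

View pics/g2.png

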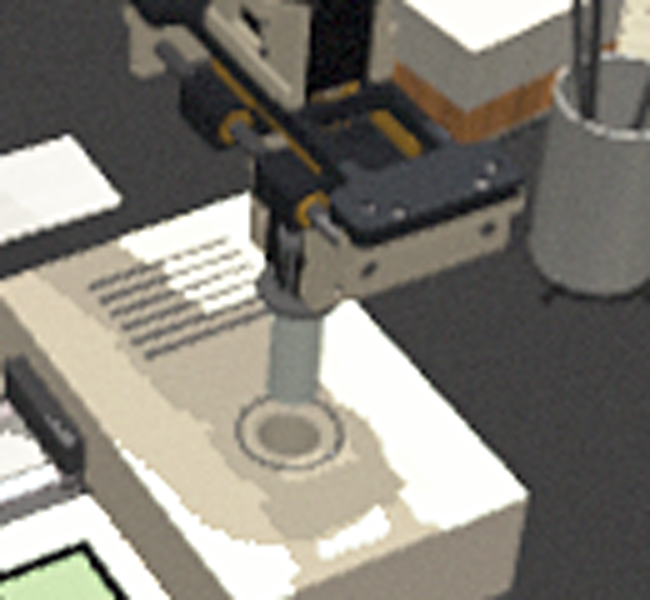

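```bash
python3 - <<'E'
from h import *
px=lambda c:(308+(c[0]+.5)/5-.5,156+(c[1]+.5)/5-.5)
w=plane("side",px((291,432)),.095); w0=plane("side",(365.41,242.01),.095)
print("well",w,w0)
f=plane("side",px((295,403)),.123); f[:2]+=.0125*np.array([.46,.89]); print("foot",f)
# flange lowest pt: z bottom = .123+.060
for c in((291,318),):
    q=plane("side",px(c),.183); q[:2]+=.02*np.array([.46,.89]); print("flange",q)
print("axis px ray check: tube mid", [plane("side",px((295.5,yy)),.15) for yy in(360,)])
# top view: where is the dark tube/flange?
a=cv2.imread("pics/t2.png");print(proj("top",[.6527,-.0543,.123]),proj("top",[.6527,-.0543,.186]))
# expected side projection of axis points
for z in(.123,.15,.183): print(z,proj("side",[.6527,-.0543,z]),proj("side",[.6531,-.0558,z]))
E
```

```text
well [ 0.65395456 -0.05617566  0.095     ] [ 0.65312834 -0.05579867  0.095     ]
foot [ 0.65496681 -0.05297337  0.123     ]
flange [ 0.64910909 -0.05060816  0.183     ]
axis px ray check: tube mid [array([ 0.64776525, -0.06337512,  0.15      ])]
[344.99422098 199.91393022] [346.39748849 192.4544376 ]
0.123 [365.73416492 233.01915581] [366.21897256 233.3756344 ]
0.15 [366.53982999 224.42093132] [367.03289007 224.77727827]
0.183 [367.55753609 213.53718319] [368.06104559 213.89306063]
```

The tube hangs over the well, within about 2 mm. Small correction, then down to just above the mouth.

drive_tool --increments '[[[-1,0.005,0.007,0.1,0],[-1,0.005,0.007,0.2,0],[-1,0.005,0.007,0.2,0],[-1,0.005,0.007,0.2,0]]]'

```text
time_s: 12.62
tcp_pos: [0.6535, -0.0556, 0.1801]
eef_rot: [178.4, 0.4, 0.4]
contact_force: [-0.0, -0.1, -1.9]
gripper_width: 0.0235
gripper_force: 14.0
```

```bash
python3 - <<'E'
from h import *
s=r.get_state();print(s['time_s'],s['tcp_pos'],s['eef_rot'],s['contact_force'])
b=capture("side")[:,:,::-1];a=capture("top")[:,:,::-1]
c=np.zeros((560,800,3),np.uint8)
c[:560,:400]=cv2.resize(b[205:261,346:386],None,fx=10,fy=10,interpolation=cv2.INTER_CUBIC)
c[:400,400:]=cv2.resize(a[184:224,325:365],None,fx=10,fy=10,interpolation=cv2.INTER_CUBIC)
cv2.imwrite("pics/g3.png",c)
E
```

```text
12.625 [ 0.6534729  -0.05559786  0.18011656] [178.35224329   0.38087376   0.44873224] [-0.01682902 -0.14873407 -1.93332965]
```

View pics/g3.png

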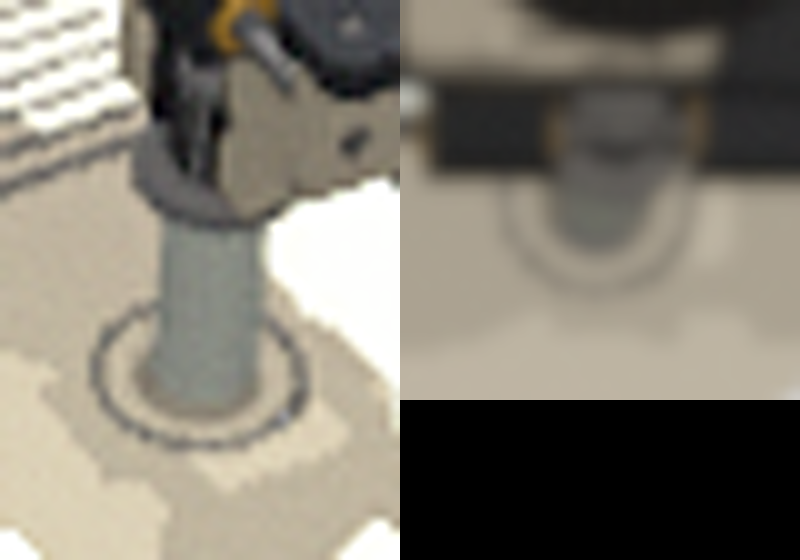

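The tube foot sits within about 1 mm of the well's centre in both views (top: foot at x≈598 against ring centre 599; side: foot ≈ 0.8 px to the right). Lowering in stages and watching the force.

drive_tool --increments '[[[-1,-0.006,-0.003,0.03,0],[-1,-0.006,-0.005,0.08,0],[-1,-0.006,-0.007,0.13,0],[-1,-0.006,-0.008,0.16,0]]]'

```text
time_s: 13.22
tcp_pos: [0.6524, -0.0551, 0.1604]
eef_rot: [178.4, 0.4, 0.4]
contact_force: [-0.6, 0.8, -0.3]
gripper_width: 0.0234
gripper_force: 14.0
```

```bash
python3 - <<'E'
from h import *
s=r.get_state();print(s['time_s'],s['tcp_pos'],s['eef_rot'],s['contact_force'],s['moment'])
E
```

```text
13.225 [ 0.65243315 -0.05509583  0.16037402] [178.36725448   0.39471749   0.44176249] [-0.63660062  0.77049228 -0.26166835] [ 0.17120046 -0.11591789  0.02011457]
```

drive_tool --increments '[[[-1,0.001,-0.002,0.06,0],[-1,0.001,-0.004,0.12,0],[-1,0.001,-0.006,0.18,0],[-1,0.001,-0.008,0.24,0],[-1,0.001,-0.008,0.24,0]]]'

```text
time_s: 13.85
tcp_pos: [0.6522, -0.055, 0.1314]
eef_rot: [178.4, 0.4, 0.4]
contact_force: [0.2, -0.0, -0.8]
gripper_width: 0.0236
gripper_force: 14.0
```

drive_tool --increments '[[[-1,0,-0.001,0.04,0],[-1,0,-0.002,0.08,0],[-1,0,-0.003,0.11,0],[-1,0,-0.003,0.11,0]]]'

```text
time_s: 14.35
tcp_pos: [0.6523, -0.055, 0.1187]
eef_rot: [178.4, 0.4, 0.4]
contact_force: [0.3, 0.1, -0.8]
gripper_width: 0.0235
gripper_force: 14.0
```

drive_tool --increments '[[[-1,0,0,0.012,0],[-1,0,0,0.02,0],[-1,0,0,0.02,0]]]'

```text
time_s: 14.72
tcp_pos: [0.6524, -0.0551, 0.1166]
eef_rot: [178.4, 0.4, 0.4]
contact_force: [0.1, 0.2, -1.2]
gripper_width: 0.0234
gripper_force: 14.0
```

drive_tool --increments '[[[-1,0,0,0.006,0],[-1,0,0,0.008,0],[-1,0,0,0.008,0]]]'

```text
time_s: 15.1
tcp_pos: [0.6526, -0.0551, 0.1163]
eef_rot: [178.4, 0.3, 0.5]
contact_force: [-1.8, 0.7, 5.4]
gripper_width: 0.0235
gripper_force: 14.0
```

Flange is down on the housing (5 N at the expected height). Releasing, then lifting straight up.

drive_tool --increments '[[[0,0,0,0,0],[0,0,0,0,0],[0.3,0,0,0,0],[0.3,0,0,0,0],[0.3,0,0,0,0]]]'

```text
time_s: 15.72
tcp_pos: [0.6524, -0.0551, 0.1156]
eef_rot: [178.4, 0.4, 0.4]
contact_force: [0.2, -0.5, -0.1]
gripper_width: 0.0567
gripper_force: 0.0
```

drive_tool --increments '[[[0.3,0,0,-0.1,0],[0.3,0,0,-0.3,0],[0.3,0,0,-0.6,0],[0.3,0,0,-0.6,0]]]'

```text
time_s: 16.23
tcp_pos: [0.655, -0.0529, 0.1921]
eef_rot: [178.4, -0.0, 0.5]
contact_force: [0.0, -0.3, -0.6]
gripper_width: 0.0565
gripper_force: 0.0
```

drive_tool --increments '[[[0.3,-0.5,-0.3,0,0],[0.3,-1,-0.73,0,0],[0.3,-1,-0.73,0,0],[0.3,-1,-0.73,0,0]]]'

```text
time_s: 16.73
tcp_pos: [0.5312, 0.0345, 0.1867]
eef_rot: [178.4, 0.3, 0.6]
contact_force: [0.5, 0.4, 0.1]
gripper_width: 0.0567
gripper_force: 0.0
```

```bash
python3 - <<'E'
from h import *
s=r.get_state();print(s['time_s'],s['tcp_pos'],s['eef_rot'],s['contact_force'],s['gripper_width'])
b=capture("side")[:,:,::-1]; cv2.imwrite("pics/s4.png",b)
c=np.zeros((560,800,3),np.uint8)
c[:360,:]=cv2.resize(b[215:275,250:383],None,fx=6,fy=6,interpolation=cv2.INTER_CUBIC)[:360,:798].copy() if 0 else np.pad(cv2.resize(b[215:275,250:383],None,fx=6,fy=6,interpolation=cv2.INTER_CUBIC),((0,0),(0,2),(0,0)))
cv2.imwrite("pics/g4.png",c[:360])
E
```

```text
16.725 [0.53118331 0.03452695 0.18666835] [178.40348802   0.30739273   0.5704471 ] [0.45862423 0.44766071 0.10794753] 0.056738958134628814
```

View pics/g4.png

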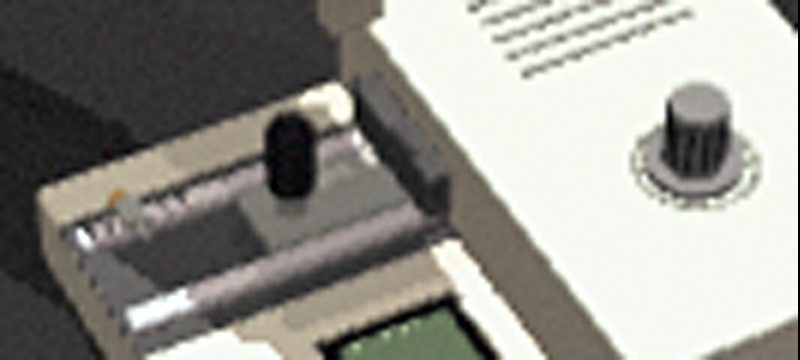

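The cell is seated upright with its flange in the ring (near crop (697,180)), and the slide is still home. Descending to the knob.

drive_tool --increments '[[[0.3,-0.083,-0.004,0.3,0],[0.3,-0.083,-0.008,0.7,0],[0.3,-0.083,-0.008,0.91,0],[0.3,-0.083,-0.008,0.91,0]]]'

```text
time_s: 17.27
tcp_pos: [0.5209, 0.0302, 0.0748]
eef_rot: [178.3, 0.6, 0.4]
contact_force: [-0.3, 0.3, -0.0]
gripper_width: 0.0566
gripper_force: 0.0
```

```bash
python3 - <<'E'
from h import *
s=r.get_state();print(s['time_s'],s['tcp_pos'],s['eef_rot'],s['contact_force'],s['gripper_width'])
P=lambda c:(250+(c[0]+.5)/6-.5,215+(c[1]+.5)/6-.5)
for n,c,z in(("edgeL",(238,198),.051),("edgeR",(272,250),.051),("tip",(148,236),.054),("knobtop",(291,118),.098)):
    print(n,np.round(plane("side",P(c),z),4))
E
```

```text
17.275 [0.5208526  0.03019892 0.07484804] [178.25672975   0.60206398   0.37834315] [-0.34133465  0.34352591 -0.0439025 ] 0.05664864575406939
edgeL [0.5044 0.0462 0.051 ]
edgeR [0.5045 0.0143 0.051 ]
tip [0.4628 0.0404 0.054 ]
knobtop [0.5234 0.0343 0.098 ]
```

drive_tool --increments '[[[0,0,-0.02,-0.015,0],[0,0,-0.02,-0.015,0],[-1,0,-0.02,-0.015,0],[-1,0,-0.02,-0.015,0],[-1,0,-0.02,-0.015,0]]]' --squeeze 35

```text
time_s: 17.9
tcp_pos: [0.5213, 0.0323, 0.0789]
eef_rot: [178.2, 0.4, 0.5]
contact_force: [4.5, -24.0, 3.1]
gripper_width: 0.0192
gripper_force: 27.6
```

drive_tool --increments '[[[-1,0,0,0,0],[-1,0,0,0,0],[-1,0,0,0,0]]]'

```text
time_s: 18.27
tcp_pos: [0.5215, 0.0321, 0.0789]
eef_rot: [178.2, 0.4, 0.5]
contact_force: [2.5, -10.8, 1.8]
gripper_width: 0.0189
gripper_force: 35.0
```

```bash
python3 - <<'E'
from h import *
s=r.get_state();print(s['time_s'],s['tcp_pos'],s['eef_rot'],s['contact_force'],s['gripper_width'],s['gripper_force'])
E
```

```text
18.275 [0.52154888 0.03210064 0.07892386] [178.24103417   0.38361494   0.45320211] [  2.54604038 -10.77806243   1.84871394] 0.018946110798514177 34.99866813886911
```

Knob gripped. Drawing out about 35 mm first, then I'll measure.

drive_tool --increments '[[[-1,-0.05,0.005,0,0],[-1,-0.12,0.008,0,0],[-1,-0.19,0.009,0,0],[-1,-0.25,0.01,0,0],[-1,-0.29,0.01,0,0]]]'

```text
time_s: 18.9
tcp_pos: [0.4874, 0.0313, 0.079]
eef_rot: [178.3, 0.3, 0.5]
contact_force: [7.3, -10.6, -4.7]
gripper_width: 0.019
gripper_force: 34.9
```

```bash
python3 - <<'E'
from h import *
s=r.get_state();print(s['time_s'],s['tcp_pos'],s['eef_rot'],s['contact_force'],s['gripper_width'],s['gripper_force'])
b=np.mean([capture("side")[:,:,::-1] for _ in range(4)],0).astype(np.uint8); cv2.imwrite("pics/s5.png",b)
cv2.imwrite("pics/g5.png",cv2.resize(b[230:280,250:320],None,fx=11,fy=11,interpolation=cv2.INTER_CUBIC))
E
```

```text
18.9 [0.48735996 0.0313291  0.07900439] [178.29758129   0.2909623    0.47338691] [  7.34856343 -10.5797956   -4.72325039] 0.018991069588434602 34.9438259890303
```

View pics/g5.png

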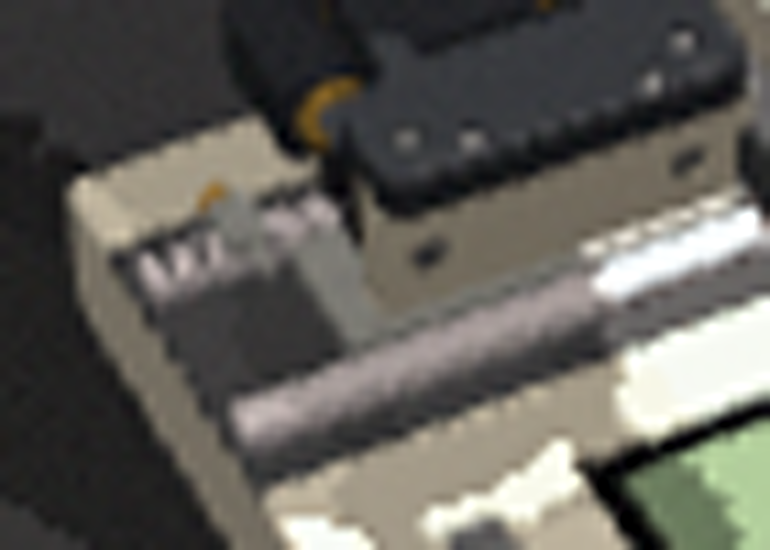

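The slide's edge now runs from (293,262) to (345,350) in the crop, and the pointer tip is at about (270,270), a few mm further out. Computing the gap.

```bash
python3 - <<'E'
from h import *
P=lambda c:(250+(c[0]+.5)/11-.5,230+(c[1]+.5)/11-.5)
for n,c,z in(("edgeL",(293,262),.051),("edgeR",(345,350),.051),("tip",(270,270),.054),("tip",(262,274),.054),("root",(240,205),.054)):
    print(n,np.round(plane("side",P(c),z),4))
# local gray numbers round the tip and along the slide direction
b=cv2.cvtColor(cv2.imread("pics/s5.png"),cv2.COLOR_BGR2GRAY)
print(b[246:264,266:286])
# colours along rows y=.036,.034,.030 at slide/pointer height
K=[proj("side",[x,.037,.053]) for x in(.455,.460,.465,.470)];print(np.round(K,1))
for y in(.042,.040,.038,.036,.033,.028,.022):
    xs=np.arange(.450,.480,.001); uv=np.array([proj("side",[x,y,.054 if y>.034 else .051]) for x in xs],np.float32)
    print(y,cv2.remap(b,uv[:,0].reshape(1,-1),uv[:,1].reshape(1,-1),cv2.INTER_LINEAR)[0])
E
```

```text
edgeL [0.4686 0.0427 0.051 ]
edgeR [0.4682 0.0141 0.051 ]
tip [0.4623 0.0401 0.054 ]
tip [0.4603 0.0397 0.054 ]
root [0.4642 0.0608 0.054 ]
[[156 155 155 138 144 159 156 160 157 124 125  99  72  31  14  18  50  40
   29  45]
 [153 156 134 112 117 136 145 121  94  67  67  52  91  49  11  14  58  78
   21  24]
 [155 156 108 116 117 123 127  82  51  87  62 111 152 140  65  37  52 103
   33  17]
 [158 123  97 111 121 125 123 115 141 148 137 123 165 162 140  30  43 111
  107  49]
 [ 93  67  75  93 123 120 123 127 151 162 160 146 119 139 130  46  37 109
  110  99]
 [ 48  91 100 143 112 119 111 114 105 122 145 129 110 121 121 100  29 106
  106 111]
 [138 111  95 161 112  95  98 118 105 111 122 119 121 122 123 120  77 105
  107 110]
 [181 144  85 161 133 113 109 121 118  93  88 117 124 124 123 126 114 106
  106 109]
 [187 148 122 130 122 119  96  90 103  65  61 103 126 123 122 121 120 106
  108 107]
 [138 124 123  92  95  76  60  58  69  56  56  82 114 123 119 118 118 100
  107 106]
 [103  97  77  65  62  54  51  53  56  53  54  61  88 119 120 120 121 118
   99 107]
 [ 75  66  60  61  61  59
[... 833 characters left out ...]
4  76
  90 106 117 120 123 123 123 123 123 123 122 119]
0.038 [ 62  61  59  57  57  57  55  56  57  59  65  74  72  67  61  61  61  73
  91 108 116 122 124 124 124 124 123 123 123 122]
0.036 [ 61  60  58  56  54  52  52  53  55  58  61  62  59  56  56  57  64  79
  94 107 119 126 124 123 123 123 123 124 125 122]
0.033 [ 60  59  58  55  53  54  55  55  55  55  56  56  55  55  54  55  57  63
  75  88 102 114 121 120 120 119 118 118 119 119]
0.028 [ 54  54  54  54  54  54  55  55  54  54  53  53  52  53  54  55  58  62
  76  92 106 116 124 122 121 121 121 122 121 119]
0.022 [ 53  53  53  53  52  52  52  53  53  53  54  55  55  53  53  53  54  57
  69  83  98 110 120 121 121 121 121 122 120 118]
```

The gap is about 6.8 mm (edge 0.4687, tip 0.4619). Drawing the rest gently.

drive_tool --increments '[[[-1,-0.015,0,0,0],[-1,-0.035,0.001,0,0],[-1,-0.053,0.001,0,0],[-1,-0.053,0.001,0,0]]]'

```text
time_s: 19.6
tcp_pos: [0.4811, 0.0312, 0.079]
eef_rot: [178.3, 0.3, 0.5]
contact_force: [8.3, -9.8, -4.1]
gripper_width: 0.0191
gripper_force: 34.9
```

```bash
cat > e.py <<'E'
from h import *
s=r.get_state();print(s['time_s'],s['tcp_pos'],s['contact_force'],s['gripper_force'])
b=np.mean([capture("side")[:,:,::-1] for _ in range(4)],0).astype(np.uint8); cv2.imwrite("pics/s6.png",b)
b=cv2.cvtColor(b,cv2.COLOR_BGR2GRAY)
for y in(.042,.040,.038,.033,.028,.022):
    xs=np.arange(.450,.480,.001); uv=np.array([proj("side",[x,y,.054 if y>.034 else .051]) for x in xs],np.float32)
    print(y,cv2.remap(b,uv[:,0].reshape(1,-1),uv[:,1].reshape(1,-1),cv2.INTER_LINEAR)[0])
E
python3 e.py; python3 - <<'E'
import cv2
b=cv2.imread("pics/s6.png")
cv2.imwrite("pics/g6.png",cv2.resize(b[230:280,250:320],None,fx=11,fy=11,interpolation=cv2.INTER_CUBIC))
E
```

```text
19.6 [0.48112569 0.03115832 0.07898314] [ 8.28897403 -9.75994134 -4.10298547] 34.945181999355555
0.042 [ 86  91  94  95  94  94  94  91  89  92  93 101 109 115 119 120 121 121
 122 122 122 121 120 120 101  78  60  67  75  87]
0.04 [ 69  74  76  74  71  68  67  67  70  72  80  92 103 112 117 120 121 122
 122 122 122 123 123 115  98  79  73  70  75  91]
0.038 [ 60  61  60  58  57  57  56  57  57  61  72  84  98 109 117 121 123 123
 123 124 124 124 122 117 111 103  96  92  96 103]
0.033 [ 55  54  54  55  55  54  54  53  53  54  57  60  71  86 101 110 118 121
 121 120 120 120 118 113 107 104 103 103 105 108]
0.028 [ 55  55  55  54  53  54  55  55  54  54  58  65  74  91 108 118 122 124
 123 122 121 121 119 116 111 106 105 106 106 106]
0.022 [ 54  55  54  53  52  53  54  54  54  54  55  58  64  81  97 109 117 123
 122 122 122 120 119 115 111 108 108 108 107 106]
```

View pics/g6.png

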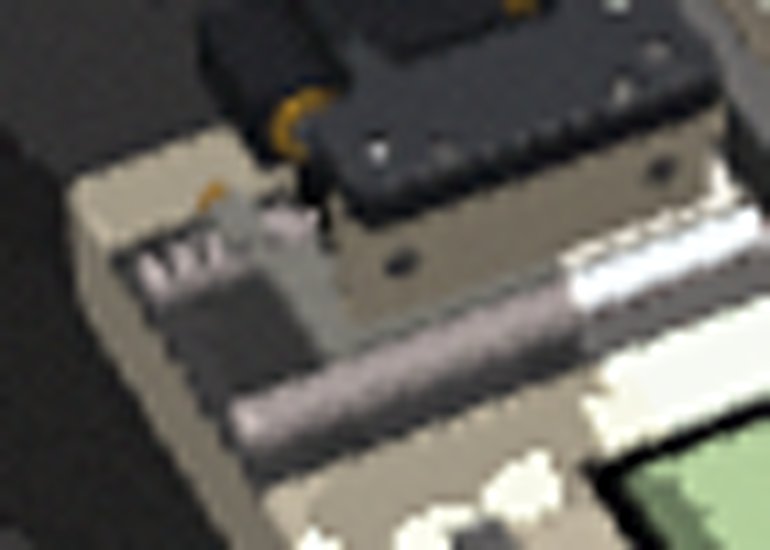

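The edge is now about 1.2 mm short of the tip. One last small nudge, then hold.

drive_tool --increments '[[[-1,-0.004,0,0,0],[-1,-0.007,0,0,0],[-1,-0.007,0,0,0],[-1,-0.007,0,0,0],[-1,-0.007,0,0,0]]]'

```text
time_s: 20.42
tcp_pos: [0.4805, 0.0312, 0.079]
eef_rot: [178.3, 0.3, 0.5]
contact_force: [7.6, -9.5, -5.1]
gripper_width: 0.0192
gripper_force: 34.9
```

drive_tool --increments '[[[-1,0,0,0,0],[-1,0,0,0,0],[-1,0,0,0,0],[-1,0,0,0,0],[-1,0,0,0,0]]]'

```text
time_s: 21.05
tcp_pos: [0.4805, 0.0312, 0.079]
eef_rot: [178.3, 0.3, 0.5]
contact_force: [7.2, -10.5, -4.9]
gripper_width: 0.0193
gripper_force: 34.9
```

drive_tool --increments '[[[-1,0,0,0,0],[-1,0,0,0,0],[-1,0,0,0,0],[-1,0,0,0,0],[-1,0,0,0,0]]]'

```text
time_s: 21.68
tcp_pos: [0.4805, 0.0312, 0.079]
eef_rot: [178.3, 0.3, 0.5]
contact_force: [6.2, -10.1, -4.9]
gripper_width: 0.0197
gripper_force: 34.9
```

```bash
python3 e.py
```

```text
21.675 [0.48048156 0.03117061 0.07900132] [  6.24322848 -10.09588793  -4.91144726] 34.944482585415244
0.042 [ 87  91  94  95  95  96  95  91  88  91  92 101 109 115 119 121 123 123
 123 122 121 120 120 119 100  73  53  75  97 107]
0.04 [ 69  74  75  74  72  70  68  67  70  72  81  92 103 111 116 120 122 123
 123 122 122 122 121 113  97  79  86 101 109 107]
0.038 [ 60  61  58  55  56  58  58  58  58  62  72  84  97 108 116 120 123 124
 123 123 123 123 121 117 111 106 105 108 107 106]
0.033 [ 55  54  54  54  54  54  54  54  54  56  64  74  88 103 117 120 122 122
 120 119 119 120 118 112 106 106 107 107 107 106]
0.028 [ 55  54  54  54  53  53  54  55  54  55  61  69  80  95 108 117 121 123
 123 123 124 127 129 113 102  99 104 107 108 108]
0.022 [ 55  54  54  53  52  52  53  53  54  55  61  70  83  99 114 120 122 122
 121 120 116 108 100 108 113 111 106 105 106 106]
```

The edge is level with the tip to about 0.5 mm and steady. Handing in.

```bash
python3 -c "
from plant import job
print(job.close_job())"
```

```text
the job is handed in; nothing more can be done
None
```

The job is handed in; the judge's result was not shown. The standard cell is seated in the well and released, and the gripper is holding the slide with its front edge about 0.5 mm from the index tip by the side camera.

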